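Load a tube into the marking jig

TASK

Load the loose tube into the marking jig with your fingertips, without picking it up: push on its top to roll it along the rails until it drops and stays in the deep V-notches in front of the raised hold-down arm, then push its near end until its far end butts against the steel end stop. Finally push the arm over so that it lies down on the tube; leave the spare tube parked and the tools around the jig where they are.

Things in the scene. Friction and masses are not known exactly. Their poses are not given: they have to be found in the camera images.
- jig: Fixed wooden marking jig, board 250 (x) x 340 (y) x 12 mm. Origin on the bench; x roughly away from the robot, y to its left. Two rails, 20 mm wide, run along y (-165..+98 mm) at x = -60 and +60, tops 34 mm above the bench. Each has a shallow V-notch (mouth 20 mm) at y = -135, where the spare tube is parked, and a deep one (mouth 30 mm, 90 degree V) at y = +50, the saddle.
- saddle (a point): Where the middle of the tube's axis line passes when it lies in the deep notches: jig x = 0, y = +50 mm, 48.7 mm above the bench (6 mm lower than on the level rails). Axes as the jig.
- stop_face (a point): Point on the face of the steel end stop, level with the axis of a seated tube: jig x = +110, y = +50, 48.7 mm above the bench; axes as the jig. The stop is an upright plate 60 mm wide about y = +50, 74 mm high above the bench; it faces -x.
- tube: The tube to load, nearer the saddle: bare aluminium, 42 mm diameter, 200 long, about 0.3 kg. Origin mid-axis; x along it (as jig x), y and z turn as it rolls. Starts on the level rails (axis 55, top 76 mm above bench), 85 to 135 mm short of the saddle on its -y side, far end 15 to 35 mm off the stop. Rails brake it: let go at 50 mm/s it stops in a few mm. Its top moves twice as far as its middle.
- tube_far_end (a point): Centre of the tube's far (+x) end, on its axis.
- spare_tube: A second tube of the same size, parked in the shallow notches behind the first one (jig y = -135 mm); origin at the middle of its axis. Leave it there.
- hold_down (a joint): Angle of the steel hold-down arm, rad. Pivot along jig x at jig y = +120, 77 mm above bench, in a bracket x -32..+32, y 105..135, 88 mm high. 0: arm level, reaching 105 mm towards -y, pad on a seated tube. Grows as it rises; 1.57 upright (top 185 mm above bench). Starts 1.7 to 1.85, leaning to +y (limit 2.1). Pushed well past upright it falls, damped (0.28 kg); with no tube, to -0.15.
- weight_face (a point): Centre of the flat round face (32 mm) of the weight on the arm, 86 mm from the pivot along the arm and 23 mm off its centre line. The arm is 30 mm wide, centred on jig x = 0, 6 mm thick. With the arm raised this face looks to the jig's +y: push it there towards -y; with the arm lowered it looks up.
- marker: Bystander: white and red marker pen, 135 mm long, lying on the bench between the robot and the jig.
- pliers: Bystander: pliers with red handles, 174 mm long, lying on the bench to the right of the jig.
- tape_measure: Bystander: yellow tape measure, 64 x 95 x 33 mm, on the bench to the left of the jig.

How it is judged:
On the way, in this order (a step that is already met when the one before it is completed fails the run):
1. the tube turns over as it rolls along the rails (angle between tube's own z axis and vertical above 2.4 rad), for 0.05 s.
2. the tube lies in the deep notches, the arm still up (y of tube in the frame of saddle between -0.004 and 0.004 m and z of tube in the frame of saddle between -0.003 and 0.003 m and value of joint hold_down above 1 rad), for 0.2 s.
At the end, for the whole second after the job is handed in: The tube lies at rest in both deep notches (axis within 4 mm of the saddle sideways and 3 mm in height), its far end within 3 mm of the end stop, and the hold-down arm lies on it with its weight (hinge within 0.05 rad of level); the spare tube is still parked (within 15 mm) (y of tube in the frame of saddle between -0.004 and 0.004 m and z of tube in the frame of saddle between -0.003 and 0.003 m and x of tube_far_end in the frame of stop_face above -0.003 m and angle between the x axis of tube and the x axis of jig, either way round below 0.04 rad and value of joint hold_down between -0.05 and 0.05 rad and contact force between hold_down and tube above 0.3 N and linear speed of tube below 0.01 m/s and distance of spare_tube from where it was at the start of the episode below 0.015 m); the robot touches nothing.
It fails at once if the tube is lifted off the rails by more than 10 mm (height (world z) of tube above 0.065 m).
It fails at once if the tube falls off the rails (height (world z) of tube below 0.04 m).
It fails at once if the spare tube is moved by more than 15 mm (distance of spare_tube from where it was at the start of the episode above 0.015 m).
It fails at once if the marker, pliers or tape measure is moved by more than 20 mm (distance of any of marker, pliers, tape_measure from where it was at the start of the episode above 0.02 m).
It also fails if it takes over 72 s, if anything falls off the work surface, if the arm or the gripper's body presses on something with over 40 N, if the wrist force passes 120 N, or if a joint passes its speed limit or range.

ROBOT

A 6-joint arm with a two-finger parallel gripper is mounted at the origin on a cart in front of the work surface, level with it; the furniture and walls round the work are solid. World frame = base frame: x ahead of the robot, y to its left, z up, the work surface at z = 0. Lengths are in m, angles in rad, forces in N, time in s.
With the tool pointing down it reaches from about 0.25 to 0.725 m from the base axis. Payload 4 kg.
Tool frame: the origin (TCP) lies midway between the tips of the shut fingers; the grasp point (between the pads) lies 19 mm behind it; z points along the fingers, y is the direction in which the jaws open and shut (so a half turn about z gives the same grasp; the last joint's range is limited). The gripper opens to 85 mm and grips with 20 to 120 N. Pads are 22 mm wide; open, the fingers measure 114 mm over their backs; the gripper's body (76 mm by 85 mm) begins 54 mm behind the grasp point. The pads swing forward as they close: fully open they stand 13 mm farther back than shut.
Start: joints at [1.245, 0.241, 0.005, 1.335, 0, 1.571], TCP at [0.16, 0.474, 0.231] pointing down, gripper open.
Joint ranges: [-2.72, 2.72], [-1.05, 1.87], [-1.09, 1.28], [-1.99, 2.15], [-1.42, 1.44], [-3.14, 3.14]. Speed limits (rad/s): [2.79, 2.79, 3.14, 3.14, 3.14, 3.14].

INTERFACE

Orientations are given as a unit quaternion [x, y, z, w].
In Python, from workcell import get_obs, camera, camera_model, job_done, masks_of gives the robot as it stands.
- The arm moves only by the tool jog_arm, never from a script. Its argument "deltas" is a list that holds one entry, the list of rows, each a list of 7 numbers: the shift along the tool's x, y, z in mm, then the turn, a rotation vector about the tool's x, y, z in degrees, then the finger opening in mm, from 0 to 85.4. A call has 1 to 5 rows; each row shifts and turns the pose as measured when the row begins, along the tool's axes as they then stand; what a row does not reach is not made up. A row lasts 1/10 s, in which the tool goes at most 50 mm and 8.59 degrees, less where a joint would pass 70% of its speed; a pose out of reach is approached as far as the arm can. A call with a gripper value outside its range is refused whole. The fingers move at their own pace and stop on an object; the grip force is fixed at half the most. Time passes only in rows, so rows that do not move let the fingers close. It gives the time, the measured TCP pose, the force and the opening at its end, in the units of the state.
- get_obs(): the state, without advancing time (a new reading comes with each control period).
- camera(name): name is "scene" or "side" or "wrist"; returns the picture (384x512x3 uint8, red, green, blue); there is no depth.
- camera_model(name): a dict with "fovy" (degrees; the focal length in pixels is half the picture's height over the tangent of half this angle, whatever the lens; pixels are square), "cx", "cy" (the principal point, pixels), "pose" (4x4, takes a point from camera to world coordinates); the wrist camera has in their place "T_tool_cam" (4x4, takes a point from camera to tool coordinates, whose origin is the TCP and whose axes are the flange's). Camera axes: x right, y down, z forward; pixel columns grow to the right and rows downward; lengths in m; the calibration is good to about 2 mm. The wrist camera is an equidistant fisheye: a pixel r from the principal point sees the ray r / f radians off the axis. A picture is of the moment at which its call begins: read the wrist's pose just before it. camera_model takes no time and is no camera call.
- job_done(): hands the job in, once; it reports no verdict.
Trained networks look in the newest picture that a camera, given by its name, has taken for a name from the list of things; names that differ only in an ending like _2 or _b are one class to them, and where a whole thing is asked for, a point or a joint stands for the part that bears it (a point fixed in the world has none). Each returns a list of dicts, best first, with "conf" (0 to 1); they miss things now and then, are a little off and sometimes report something else, mostly with a low value. They report only what shows in the picture. A call takes as long as a camera call.
- masks_of(target, camera): "pixels" (384x512 bool, what is visible of it) and "at" ([column, row] in pixels, amid what is visible of it).
The state is a dict: "clock": time; "joint_pos": joint angles; "joint_vel": joint speeds; "tau": joint torques, N m; "eef_pos": TCP position; "tool_rot": TCP orientation; "ft_force": force on the tool from outside, world axes, zero at the start; "ft_torque": the same for the moment, N m; "grip_width": finger opening in m.
Only numpy, scipy, OpenCV 4.12 (cv2) and the standard library are available. Lean on these libraries where they do the work, as an engineer would, in place of code of your own. Each camera call takes 0.05 s, during which the arm holds its last target. There are 200 camera calls.

## Working session

There is one attempt and no reset: what is moved stays moved. The work goes in short steps, Python scripts to look and compute and a tool call to move; the robot and the scene stay as the last step left them, time stands still between calls to the robot, and variables do not carry over. Pictures are saved under pics/ and viewed, about 8 in all and at most 12, crops included, and the job is handed in when it is done.

Besides the shell and the picture viewer there is one more tool, called after "Request:" as name(argument=value, ...) on one line, values as JSON. jog_arm: Moves the arm, as the interface text tells. Its arguments: {"type":"object","properties":{"deltas":{"type":"array"}},"required":["deltas"]}

```bash
ls; mkdir -p pics; python3 - <<'E'
from workcell import *
import cv2,numpy as np
o=get_obs(); print({k:np.round(v,3) for k,v in o.items()})
for n in ("scene","side"):
    im=camera(n); cv2.imwrite(f"pics/{n}0.png",cv2.resize(im[:,:,::-1],(768,576)))
    m=camera_model(n); print(n,m)
    for t in ("tube","hold_down","jig","marker","pliers","tape_measure"):
        for r in masks_of(t,n): print(t,round(r["conf"],2),np.round(r["at"]),r["pixels"].sum())
print(camera_model("wrist"))
E
```

```text
pics
{'clock': np.float64(0.0), 'joint_pos': array([ 1.245,  0.241,  0.004,  1.335, -0.   ,  1.571]), 'joint_vel': array([-0.001,  0.001,  0.002, -0.001, -0.001,  0.001]), 'tau': array([-1.0000e-03, -3.7232e+01,  2.5240e+01,  1.7000e-02, -0.0000e+00,
        0.0000e+00]), 'eef_pos': array([0.16 , 0.473, 0.23 ]), 'tool_rot': array([ 0.162,  0.987, -0.001, -0.   ]), 'ft_force': array([-0.356, -0.379, -0.058]), 'ft_torque': array([0.02 , 0.011, 0.041]), 'grip_width': np.float64(0.086)}
scene {'fovy': 43.333495233207266, 'cx': 254.7831481852643, 'cy': 187.53309054816546, 'pose': array([[ 0.53103462, -0.52401763,  0.66588869, -0.37009392],
       [-0.84716974, -0.34454622,  0.40446425, -0.57992179],
       [ 0.01748303, -0.77890527, -0.62689786,  0.97423347],
       [ 0.        ,  0.        ,  0.        ,  1.        ]])}
tube 0.83 [303. 214.] 812
hold_down 0.81 [243. 161.] 312
jig 0.83 [272. 210.] 5633
marker 0.74 [221. 254.] 235
pliers 0.98 [377. 272.] 571
pliers 0.18 [243. 163.] 294
tape_measure 0.55 [141. 168.] 364
side {'fovy': 43.23914297099436, 'cx': 244.81922539961894, 'cy': 193.15
[... 176 characters left out ...]
, -0.49237107,  0.87750151],
       [ 0.        ,  0.        ,  0.        ,  1.        ]])}
tube 0.56 [266. 228.] 735
hold_down 0.88 [258. 176.] 324
jig 0.79 [259. 219.] 3560
marker 0.61 [189. 226.] 106
pliers 0.76 [267. 305.] 227
tape_measure 0.48 [223. 163.] 223
{'fovy': 65.70646984690485, 'cx': 252.81292885550928, 'cy': 188.65782976222133, 'T_tool_cam': array([[ 4.94433995e-04, -9.51058510e-01, -3.09010462e-01,
         7.97300449e-02],
       [ 9.99999878e-01,  4.72914327e-04,  1.44541186e-04,
         8.58050072e-04],
       [ 8.66834973e-06, -3.09010496e-01,  9.51058628e-01,
        -1.43519009e-01],
       [ 0.00000000e+00,  0.00000000e+00,  0.00000000e+00,
         1.00000000e+00]])}
```

View pics/scene0.png

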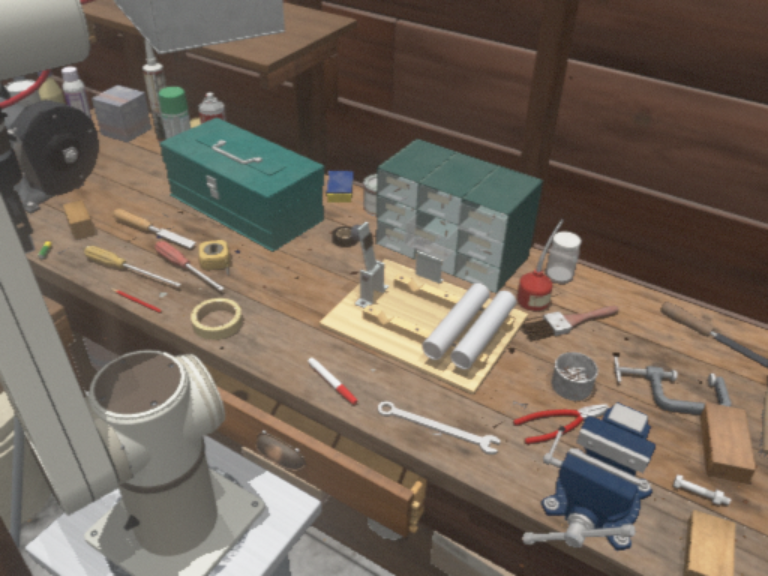

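View pics/side0.png

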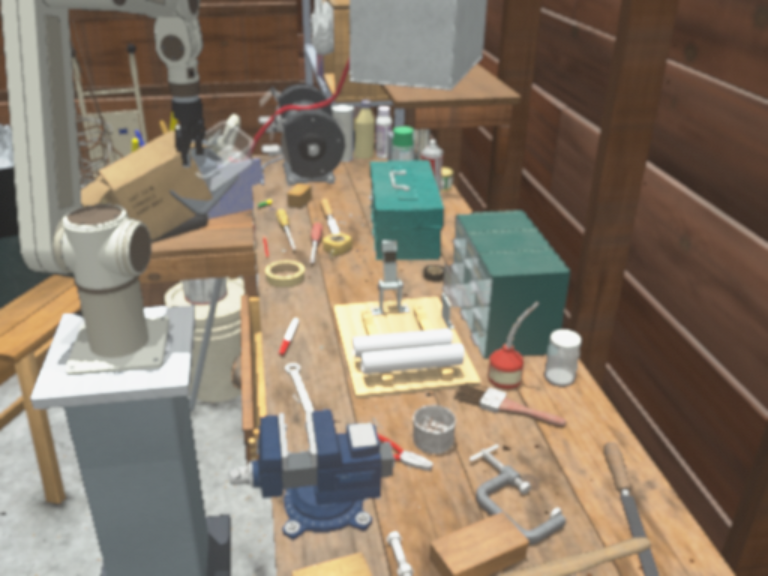

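```bash
cat > h.py <<'E'
from workcell import *
import cv2,numpy as np
from scipy.spatial.transform import Rotation as R
from scipy.optimize import least_squares
def cam(n,o=None):
    m=camera_model(n)
    if n=="wrist":
        o=o or get_obs(); T=np.eye(4); T[:3,:3]=R.from_quat(o["tool_rot"]).as_matrix(); T[:3,3]=o["eef_pos"]
        m["pose"]=T@m["T_tool_cam"]
    m["f"]=192/np.tan(np.radians(m["fovy"]/2)); m["fish"]=n=="wrist"; return m
def ray(m,px,z):
    p=(np.asarray(px,float)-[m["cx"],m["cy"]])/m["f"]
    if m["fish"]:
        r=np.hypot(*p)+1e-12; d=np.r_[p/r*np.sin(r),np.cos(r)]
    else: d=np.r_[p,1]
    d=m["pose"][:3,:3]@d; c=m["pose"][:3,3]; return c+d*(z-c[2])/d[2]
def proj(m,P):
    q=(np.atleast_2d(P)-m["pose"][:3,3])@m["pose"][:3,:3]
    if m["fish"]:
        s=np.hypot(q[:,0],q[:,1]); a=np.arctan2(s,q[:,2])/(s+1e-12); p=q[:,:2]*a[:,None]
    else: p=q[:,:2]/q[:,2:]
    return p*m["f"]+[m["cx"],m["cy"]]
def j2w(x,P):
    P=np.atleast_2d(P).astype(float); c,s=np.cos(x[2]),np.sin(x[2])
    return np.c_[x[0]+c*P[:,0]-s*P[:,1], x[1]+s*P[:,0]+c*P[:,1], P[:,2]]
E
python3 - <<'E'
from h import *
B=[(-.125,.17,.012),(-.125,-.17,.012),(.125,-.17,.012),(.125,.17,.012)]
obs={"scene":[(322,320),(478,386),(527,315),(385,262)],"side":[(335,303),(353,392),(481,385),(447,297)]}
ms={n:cam(n) for n in obs}
for n in obs:
    f=lambda x:(proj(ms[n],j2w(x,B))-np.array(obs[n])/1.5).ravel()
    r=least_squares(f,[.5,0,0],loss="soft_l1"); print(n,np.round(r.x,4),np.round(r.fun,1))
    print([np.round(ray(ms[n],np.array(p)/1.5,.012)[:2],3) for p in obs[n]])
for n in obs:
    for t in ("tube","spare_tube"):
        for r in masks_of(t,n):
            q=cv2.minAreaRect(np.argwhere(r["pixels"])[:,::-1].astype(np.float32))
            print(n,t,round(r["conf"],2),np.round(r["at"]),np.round(ray(ms[n],r["at"],.065),3),q)
    for t in ("marker","pliers","tape_measure"):
        r=masks_of(t,n)[0]; print(t,np.round(ray(ms[n],r["at"],.01),3))
E
```

```text
scene [ 0.6085 -0.0913  0.0246] [-0.7  0.7 -0.3  1.2  1.6 -3.4  0.1 -3.6]
[array([0.483, 0.076]), array([ 0.492, -0.263]), array([ 0.721, -0.26 ]), array([0.713, 0.072])]
side [ 0.6082 -0.096  -0.0538] [ 3.6  0.2  0.3  0.1 -0.7 -0.5 -1.   0.7]
[array([0.48 , 0.084]), array([ 0.473, -0.258]), array([ 0.725, -0.275]), array([0.747, 0.071])]
scene tube 0.83 [303. 214.] [ 0.569 -0.17   0.065] ((303.4756164550781, 213.28048706054688), (14.836507797241211, 59.189857482910156), 38.65980911254883)
scene spare_tube 0.57 [319. 219.] [ 0.577 -0.217  0.065] ((321.5000305175781, 220.0), (14.99862003326416, 59.74563217163086), 37.64762496948242)
marker [ 0.36  -0.034  0.01 ]
pliers [ 0.531 -0.414  0.01 ]
tape_measure [0.535 0.415 0.01 ]
side tube 0.56 [266. 228.] [ 0.579 -0.177  0.065] ((267.3538818359375, 227.83078002929688), (13.14768123626709, 66.48262023925781), 82.87498474121094)
side spare_tube 0.76 [274. 238.] [ 0.591 -0.233  0.065] ((274.26861572265625, 239.36546325683594), (14.218900680541992, 68.16983032226562), 84.64418029785156)
side spare_tube 0.25 [222. 161.] [0.505 0.306 0.065] ((224.2307586669922, 162.8461456298828), (16.641006469726562, 19.969207763671875), 56.3099365234375)
marker [ 0.353 -0.046  0.01 ]
pliers [ 0.529 -0.449  0.01 ]
tape_measure [0.516 0.396 0.01 ]
```

Request:
jog_arm(deltas=[[[0, 0, -10, 0, 0, -6.2, 0], [0, 0, -10, 0, 0, -6.2, 0], [0, 0, -10, 0, 0, -6.2, 0], [-28, -41, 0, 0, 0, 0, 0], [-28, -41, 0, 0, 0, 0, 0]]])

```text
clock: 1.7
eef_pos: [0.2159, 0.3949, 0.2612]
tool_rot: [-0.011, 1.0, 0.0, -0.0]
ft_force: [0.2, 1.2, -0.3]
grip_width: 0.0123
```

Request:
jog_arm(deltas=[[[-28, -41, 0, 0, 0, 0, 0], [-28, -41, 0, 0, 0, 0, 0], [-28, -41, 0, 0, 0, 0, 0], [-28, -41, 0, 0, 0, 0, 0], [-28, -41, 0, 0, 0, 0, 0]]])

```text
clock: 2.2
eef_pos: [0.3621, 0.1902, 0.2621]
tool_rot: [-0.014, 1.0, 0.002, 0.002]
ft_force: [0.8, 0.4, 0.5]
grip_width: 0.0001
```

Request:
jog_arm(deltas=[[[-28, -41, 0, 0, 0, 0, 0], [-28, -41, 0, 0, 0, 0, 0], [-28, -41, 0, 0, 0, 0, 0], [-28, -41, 0, 0, 0, 0, 0], [-28, -41, 0, 0, 0, 0, 0]]])

```text
clock: 2.7
eef_pos: [0.5075, -0.0135, 0.2636]
tool_rot: [-0.014, 1.0, 0.003, 0.004]
ft_force: [0.4, 1.3, 0.8]
grip_width: -0.0001
```

Request:
jog_arm(deltas=[[[0, -40, -20, 0, 0, -1.6, 0], [0, -40, -10, 0, 0, 0, 0], [0, 0, 0, 0, 0, 0, 0]]])

```text
clock: 3.0
eef_pos: [0.5134, -0.1022, 0.2918]
tool_rot: [-0.025, 1.0, 0.002, 0.004]
ft_force: [0.3, 0.3, -0.1]
grip_width: 0.0002
```

```bash
python3 - <<'E'
from h import *
o=get_obs(); print(np.round(o["eef_pos"],4),np.round(o["tool_rot"],4))
im=camera("wrist"); cv2.imwrite("pics/w1.png",cv2.resize(im[:,:,::-1],(768,576),interpolation=cv2.INTER_CUBIC))
m=cam("wrist",o)
import pickle; pickle.dump(m,open("w1.pkl","wb"))
x=[.607,-.093,-.03]
print(np.round(proj(m,j2w(x,[(-.125,.17,.012),(-.125,-.17,.012),(.125,-.17,.012),(.125,.17,.012)]))*1.5))
for t in ("tube","hold_down","jig"):
    for r in masks_of(t,"wrist"):
        print(t,round(r["conf"],2),np.round(r["at"]),r["pixels"].sum()); 
        if t=="tube": print(np.round(ray(m,r["at"],.07),3))
E
```

```text
[ 0.5134 -0.1022  0.2918] [-0.0247  0.9997  0.0018  0.0036]
[[559. 210.]
 [220. 182.]
 [228. 400.]
 [515. 419.]]
tube 0.84 [206. 197.] 4309
[ 0.569 -0.16   0.07 ]
hold_down 0.72 [376. 248.] 1752
jig 0.89 [295. 188.] 22840
jig 0.47 [378. 244.] 1698
```

View pics/w1.png

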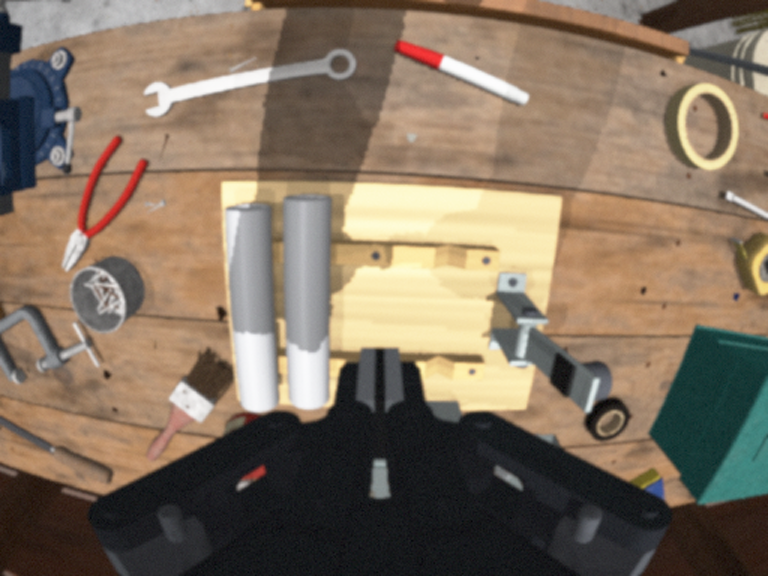

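```bash
python3 - <<'E'
from h import *
import pickle; m=pickle.load(open("w1.pkl","rb"))
B=[(-.125,.17,.012),(-.125,-.17,.012),(.125,-.17,.012),(.125,.17,.012)]
px=np.array([(562,196),(221,182),(235,407),(528,410)])/1.5
r=least_squares(lambda x:(proj(m,j2w(x,B))-px).ravel(),[.6,-.09,0]); print(np.round(r.x,4),np.round(r.fun,1))
sx=r.x
print("saddle",j2w(sx,[(0,.05,.0487)]),"stop",j2w(sx,[(.11,.05,.0487)]),"wf upright1.75",j2w(sx,[(0,.12-.086*np.cos(1.75)+.023*np.sin(1.75),.077+.086*np.sin(1.75)+.023*np.cos(1.75))]))
print("deep notch px pred",proj(m,j2w(sx,[(-.06,.05,.03),(.06,.05,.03),(.06,.098,.034),(-.06,.098,.034)]))*1.5)
# tube: fit pos via silhouette
for n in("wrist","scene","side"):
  mm=m if n=="wrist" else cam(n)
  for t in("tube","spare_tube"):
    for q in masks_of(t,n)[:1]:
      M=q["pixels"]
      a=np.linspace(0,2*np.pi,24)
      def mk(x):
        P=[(x[0]+L*np.cos(x[2])-.021*np.cos(b)*np.sin(x[2]),x[1]+L*np.sin(x[2])+.021*np.cos(b)*np.cos(x[2]),(.055 if t=="tube" else .0525)+.021*np.sin(b)) for L in(-.1,.1) for b in a]
        h=cv2.convexHull((proj(mm,np.array(P))*16).astype(np.int32)); I=np.zeros((384,512),np.uint8); cv2.fillConvexPoly(I,h,1,shift=4); return I>0
      from scipy.optimize import minimize
      f=lambda x:-(mk(x)&M).sum()/(mk(x)|M).sum()
      b=minimize(f,[.6,-.17 if t=="tube" else -.22,sx[2]],method="Nelder-Mead",options=dict(initial_simplex=[[.6,-.17,0],[.62,-.17,0],[.6,-.22,0],[.6,-.17,.06]]))
      w=b.x[:2]-sx[:2]; c,s=np.cos(sx[2]),np.sin(sx[2])
      print(n,t,round(q["conf"],2),np.round(b.x,4),round(b.fun,2),"in jig",np.round([c*w[0]+s*w[1],-s*w[0]+c*w[1]],4))
E
```

```text
[ 0.6011 -0.0866  0.016 ] [-0.3  0.5 -0.5  1.4  2.2 -3.  -1.1 -0.3]
saddle [[ 0.60032785 -0.03662059  0.0487    ]] stop [[ 0.71031381 -0.03486361  0.0487    ]] wf upright1.75 [[0.59860343 0.07132647 0.15752313]]
deep notch px pred [[443.93301342 258.63830624]
 [434.07258487 369.94179187]
 [479.46293453 372.05426727]
 [493.71147249 261.71499403]]
wrist tube 0.84 [ 0.5846 -0.1646  0.0075] -0.97 in jig [-0.0178 -0.0777]
wrist spare_tube 0.76 [ 0.5935 -0.2191  0.0069] -0.96 in jig [-0.0097 -0.1323]
scene tube 0.83 [ 0.5882 -0.1645  0.0177] -0.89 in jig [-0.0141 -0.0777]
scene spare_tube 0.57 [ 0.5944 -0.2198  0.0146] -0.88 in jig [-0.0089 -0.1331]
side tube 0.56 [ 0.5848 -0.1638  0.03  ] -0.75 in jig [-0.0176 -0.0769]
side spare_tube 0.76 [ 0.5963 -0.2224 -0.    ] -0.89 in jig [-0.007  -0.1357]
```

Request:
jog_arm(deltas=[[[-16, -14, 37, 0, 0, 2.1, 0], [-16, -14, 37, 0, 0, 0, 0], [-16, -14, 37, 0, 0, 0, 0], [-16, -14, 37, 0, 0, 0, 0], [-16, -14, 37, 0, 0, 0, 0]]])

```text
clock: 4.0
eef_pos: [0.6043, -0.1613, 0.111]
tool_rot: [-0.014, 1.0, 0.001, 0.012]
ft_force: [0.8, 0.1, 0.6]
grip_width: -0.0001
```

Request:
jog_arm(deltas=[[[0, 0, 0, 0, 0, 0, 0]]])

```text
clock: 4.1
eef_pos: [0.6017, -0.1611, 0.1034]
tool_rot: [-0.014, 1.0, 0.002, 0.007]
ft_force: [-1.0, -0.2, -0.2]
grip_width: 0.0001
```

Request:
jog_arm(deltas=[[[5, -6, 10, 0, 0, 0, 0], [3, 0, 8, 0, 0, 0, 0], [0, 0, 3, 0, 0, 0, 0], [0, 0, 0, 0, 0, 0, 0]]])

```text
clock: 4.5
eef_pos: [0.5938, -0.1662, 0.0838]
tool_rot: [-0.015, 1.0, 0.002, 0.008]
ft_force: [-0.3, 0.5, -0.2]
grip_width: -0.0001
```

Request:
jog_arm(deltas=[[[0, 0, 4, 0, 0, 0, 0], [0, 0, 2, 0, 0, 0, 0], [0, 0, 2, 0, 0, 0, 0]]])

```text
clock: 4.8
eef_pos: [0.5958, -0.166, 0.0797]
tool_rot: [-0.015, 1.0, 0.001, 0.012]
ft_force: [-0.3, -0.1, -0.1]
grip_width: 0.0001
```

Request:
jog_arm(deltas=[[[0, 0, 2, 0, 0, 0, 0], [0, 0, 1, 0, 0, 0, 0]]])

```text
clock: 5.0
eef_pos: [0.5963, -0.166, 0.0771]
tool_rot: [-0.015, 1.0, 0.001, 0.012]
ft_force: [0.3, 0.2, -0.2]
grip_width: 0.0003
```

Request:
jog_arm(deltas=[[[0, 0, 2, 0, 0, 0, 0], [0, 0, 2, 0, 0, 0, 0]]])

```text
clock: 5.2
eef_pos: [0.5967, -0.1666, 0.0758]
tool_rot: [-0.015, 1.0, 0.0, 0.013]
ft_force: [-7.3, 0.1, 16.8]
grip_width: 0.0001
```

Request:
jog_arm(deltas=[[[0, 8, 1, 0, 0, 0, 0], [0, 8, 1, 0, 0, 0, 0], [0, 8, 1, 0, 0, 0, 0]]])

```text
clock: 5.5
eef_pos: [0.5966, -0.1436, 0.0756]
tool_rot: [-0.014, 1.0, -0.001, 0.014]
ft_force: [-0.4, 1.1, 3.4]
grip_width: 0.0002
```

```bash
cat >> h.py <<'E'
J=[.601,-.0875,.012]
def tube(n="wrist",zz=.055,y0=-.16,show=None):
    o=get_obs(); im=camera(n); m=cam(n,o)
    if show: cv2.imwrite(f"pics/{show}.png",cv2.resize(im[:,:,::-1],(768,576),interpolation=cv2.INTER_CUBIC))
    from scipy.optimize import minimize
    a=np.linspace(0,2*np.pi,24); out=[]
    for q in masks_of("tube",n):
        M=q["pixels"]
        if q["conf"]<.3: continue
        def mk(x):
            P=[(x[0]+L*np.cos(x[2])-.021*np.cos(b)*np.sin(x[2]),x[1]+L*np.sin(x[2])+.021*np.cos(b)*np.cos(x[2]),zz+.021*np.sin(b)) for L in(-.1,.1) for b in a]
            h=cv2.convexHull((proj(m,np.array(P))*16).astype(np.int32)); I=np.zeros((384,512),np.uint8); cv2.fillConvexPoly(I,h,1,shift=4); return I>0
        f=lambda x:-(mk(x)&M).sum()/(mk(x)|M).sum()
        p=ray(m,q["at"],.07); y=p[1]
        b=minimize(f,[.6,y,.01],method="Nelder-Mead",options=dict(initial_simplex=[[.59,y,0],[.62,y,0],[.59,y-.03,0],[.59,y,.06]]))
        print(n,round(q["conf"],2),M.sum(),np.round(b.x,4),round(b.fun,2))
E
python3 -c "
from h import *
print(get_obs()['eef_pos'],get_obs()['ft_force'])
tube('wrist'); tube('side')"
```

```text
[ 0.59655646 -0.14362637  0.07561147] [-0.42510796  1.05386865  3.38811631]
wrist 0.67 16696 [ 0.5842 -0.1541 -0.0136] -0.72
```

Request:
jog_arm(deltas=[[[0, 0, -10, 0, 0, 0, 0], [0, -18, 0, 0, 0, 0, 0], [0, 0, 8, 0, 0, 0, 0], [0, 0, 4, 0, 0, 0, 0], [0, 0, 2, 0, 0, 0, 0]]])

```text
clock: 6.2
eef_pos: [0.5982, -0.1643, 0.0753]
tool_rot: [-0.014, 1.0, -0.003, 0.016]
ft_force: [-6.7, -1.9, 17.4]
grip_width: 0.0001
```

Request:
jog_arm(deltas=[[[0, 8, 1, 0, 0, 0, 0], [0, 8, 1, 0, 0, 0, 0], [0, 8, 1, 0, 0, 0, 0], [0, 8, 1, 0, 0, 0, 0]]])

```text
clock: 6.6
eef_pos: [0.5981, -0.136, 0.0759]
tool_rot: [-0.011, 1.0, -0.005, 0.018]
ft_force: [-3.2, -0.3, 8.6]
grip_width: -0.0002
```

Request:
jog_arm(deltas=[[[0, 0, -10, 0, 0, 0, 0], [0, -20, -10, 0, 0, 0, 0]]])

```text
clock: 6.8
eef_pos: [0.5961, -0.153, 0.0943]
tool_rot: [-0.013, 1.0, -0.004, 0.016]
ft_force: [-0.5, -0.2, 0.2]
grip_width: -0.0001
```

```bash
python3 -c "
from h import *
print(get_obs()['eef_pos'])
tube('wrist',show='w2'); tube('scene')"
```

```text
[ 0.5961025  -0.15300357  0.09427266]
wrist 0.76 14662 [ 0.584  -0.1344  0.0194] -0.75
scene 0.55 680 [ 0.5872 -0.1382  0.0173] -0.74
```

View pics/w2.png

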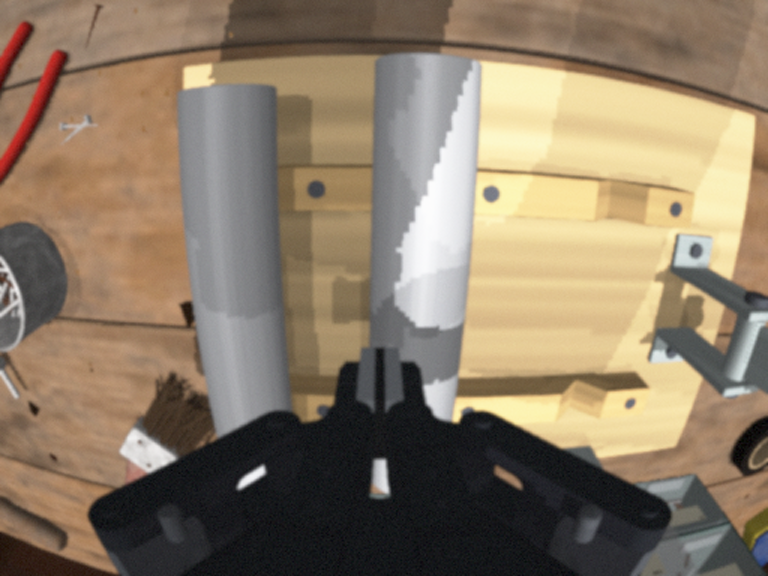

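Request:
jog_arm(deltas=[[[0, -26, 0, 0, 0, 0, 0], [0, 0, 0, 0, 0, 0, 0]]])

```text
clock: 7.2
eef_pos: [0.5962, -0.1802, 0.0927]
tool_rot: [-0.012, 1.0, -0.004, 0.015]
ft_force: [0.2, 0.6, -0.7]
grip_width: -0.0002
```

Request:
jog_arm(deltas=[[[0, 0, 12, 0, 0, 0, 0], [0, 0, 12, 0, 0, 0, 0], [0, 0, 8, 0, 0, 0, 0]]])

```text
clock: 7.5
eef_pos: [0.5967, -0.1785, 0.0574]
tool_rot: [-0.012, 1.0, -0.003, 0.014]
ft_force: [-1.1, 0.4, -0.4]
grip_width: 0.0003
```

Request:
jog_arm(deltas=[[[0, 5, -3, 0, 0, 0, 0], [0, 5, -2, 0, 0, 0, 0], [0, 5, 0, 0, 0, 0, 0], [0, 5, 0, 0, 0, 0, 0], [0, 5, 0, 0, 0, 0, 0]]])

```text
clock: 8.0
eef_pos: [0.5942, -0.1545, 0.0642]
tool_rot: [-0.012, 1.0, -0.007, 0.013]
ft_force: [-2.8, -3.2, 4.7]
grip_width: -0.0003
```

Request:
jog_arm(deltas=[[[0, 5, 0, 0, 0, 0, 0], [0, 5, 0, 0, 0, 0, 0], [0, 5, 0, 0, 0, 0, 0]]])

```text
clock: 8.3
eef_pos: [0.5943, -0.1416, 0.0703]
tool_rot: [-0.011, 1.0, -0.012, 0.015]
ft_force: [-2.4, -2.6, 4.8]
grip_width: 0.0
```

```bash
python3 -c "
from h import *
print(get_obs()['eef_pos'])
tube('wrist',show='w3')"
```

```text
[ 0.59432358 -0.14162216  0.07027528]
wrist 0.69 17857 [ 0.5089 -0.1171 -0.0211] -0.76
```

View pics/w3.png

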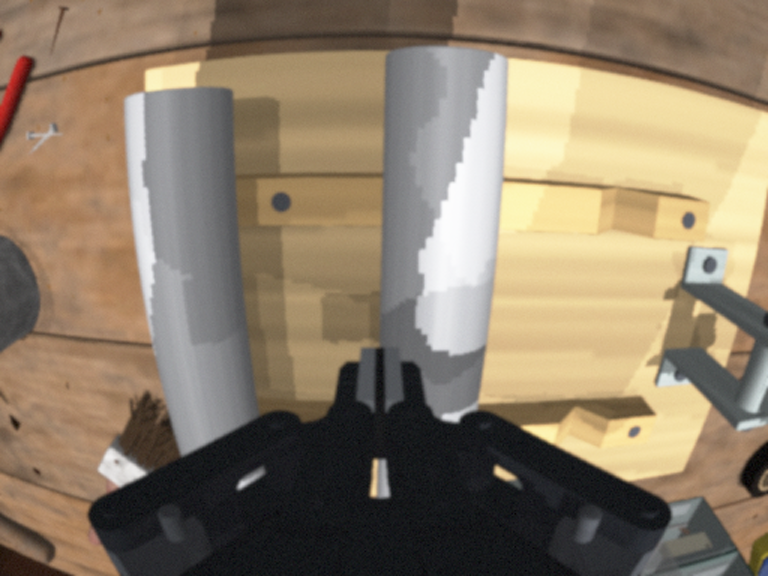

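Request:
jog_arm(deltas=[[[0, 0, -16, -1.4, 1.7, 0, 0], [0, 14, 0, 0, 0, 0, 0], [0, 0, 6, 0, 0, 0, 0], [0, 0, 0, 0, 0, 0, 0]]])

```text
clock: 8.8
eef_pos: [0.5944, -0.123, 0.0822]
tool_rot: [-0.013, 1.0, 0.001, 0.002]
ft_force: [-0.1, -0.2, 0.6]
grip_width: -0.0002
```

```bash
python3 -c "
from h import *
print(get_obs()['eef_pos'])
tube('side');tube('scene');tube()"
```

```text
[ 0.5943861  -0.12296921  0.08216106]
side 0.79 878 [ 0.5849 -0.117   0.0097] -0.92
scene 0.95 707 [ 0.5849 -0.1153 -0.0012] -0.78
wrist 0.74 15302 [ 0.5837 -0.1112  0.0212] -0.71
```

Request:
jog_arm(deltas=[[[0, 0, 4, 0, 0, 0, 0], [0, 0, 3, 0, 0, 0, 0], [0, 0, 2, 0, 0, 0, 0]]])

```text
clock: 9.4
eef_pos: [0.5952, -0.1253, 0.075]
tool_rot: [-0.011, 1.0, -0.0, 0.003]
ft_force: [-6.3, -1.9, 16.8]
grip_width: 0.0001
```

Request:
jog_arm(deltas=[[[0, 8, 1.5, 0, 0, 0, 0], [0, 8, 1, 0, 0, 0, 0], [0, 8, 1, 0, 0, 0, 0], [0, 8, 1, 0, 0, 0, 0]]])

```text
clock: 9.8
eef_pos: [0.595, -0.0963, 0.0759]
tool_rot: [-0.009, 1.0, -0.003, 0.005]
ft_force: [-1.8, -0.7, 7.0]
grip_width: -0.0
```

Tube should be near -0.101. Next stroke.

Request:
jog_arm(deltas=[[[0, 0, -10, 0, 0, 0, 0], [0, -12, 0, 0, 0, 0, 0], [0, 0, 7, 0, 0, 0, 0], [0, 0, 4, 0, 0, 0, 0], [0, 0, 2, 0, 0, 0, 0]]])

```text
clock: 10.3
eef_pos: [0.5961, -0.1106, 0.0733]
tool_rot: [-0.009, 1.0, -0.004, 0.006]
ft_force: [-4.1, -3.3, 17.0]
grip_width: 0.0
```

Request:
jog_arm(deltas=[[[0, 8, 1.5, 0, 0, 0, 0], [0, 8, 1, 0, 0, 0, 0], [0, 8, 1, 0, 0, 0, 0], [0, 8, 1, 0, 0, 0, 0]]])

```text
clock: 10.7
eef_pos: [0.5959, -0.0858, 0.076]
tool_rot: [-0.005, 1.0, -0.009, 0.008]
ft_force: [-1.3, -0.6, 6.8]
grip_width: -0.0004
```

Request:
jog_arm(deltas=[[[0, 0, -12, 0, 0, 0, 0], [0, -12, 0, 0, 0, 0, 0]]])

```text
clock: 10.9
eef_pos: [0.5954, -0.0965, 0.0884]
tool_rot: [-0.006, 1.0, -0.009, 0.008]
ft_force: [0.3, -0.8, 0.7]
grip_width: 0.0002
```

```bash
python3 -c "
from h import *
print(get_obs()['eef_pos'])
tube('side');tube('scene');tube()"
```

```text
[ 0.59542821 -0.09651296  0.08840025]
side 0.62 808 [ 0.5868 -0.0824  0.0276] -0.9
scene 0.76 626 [ 0.5869 -0.077   0.0061] -0.71
wrist 0.67 15628 [ 0.5837 -0.0736  0.0207] -0.74
```

Request:
jog_arm(deltas=[[[0, 10, 0, -1, 0.9, 0, 0], [0, 0, 6, 0, 0, 0, 0], [0, 0, 4, 0, 0, 0, 0], [0, 0, 3, 0, 0, 0, 0], [0, 0, 2, 0, 0, 0, 0]]])

```text
clock: 11.7
eef_pos: [0.5937, -0.088, 0.0751]
tool_rot: [-0.004, 1.0, -0.002, -0.002]
ft_force: [-4.6, -0.8, 11.4]
grip_width: 0.0003
```

Request:
jog_arm(deltas=[[[0, 8, 1.5, 0, 0, 0, 0], [0, 8, 1, 0, 0, 0, 0], [0, 8, 1, 0, 0, 0, 0], [0, 6, 1, 0, 0, 0, 0]]])

```text
clock: 12.1
eef_pos: [0.5935, -0.0593, 0.0759]
tool_rot: [-0.003, 1.0, -0.004, 0.0]
ft_force: [-2.1, -0.1, 7.1]
grip_width: -0.0001
```

Request:
jog_arm(deltas=[[[0, 0, -12, 0, 0, 0, 0], [0, -12, 0, 0, 0, 0, 0]]])

```text
clock: 12.3
eef_pos: [0.5936, -0.0695, 0.0885]
tool_rot: [-0.005, 1.0, -0.003, -0.0]
ft_force: [1.2, -0.2, -0.5]
grip_width: -0.0003
```

```bash
python3 -c "
from h import *
print(get_obs()['eef_pos'])
tube('side');tube('scene');tube()"
```

```text
[ 0.59356712 -0.06946152  0.08849718]
side 0.95 792 [ 0.5859 -0.0635  0.0141] -0.9
scene 0.57 721 [ 0.5883 -0.0603 -0.0147] -0.82
wrist 0.8 14540 [ 0.5839 -0.057   0.0221] -0.71
```

Request:
jog_arm(deltas=[[[0, 0, 6, 0, 0, 0, 0], [0, 0, 4, 0, 0, 0, 0], [0, 0, 3, 0, 0, 0, 0], [0, 0, 2, 0, 0, 0, 0]]])

```text
clock: 13.0
eef_pos: [0.592, -0.0731, 0.0747]
tool_rot: [-0.003, 1.0, -0.006, -0.001]
ft_force: [-5.6, -2.1, 13.4]
grip_width: 0.0002
```

Request:
jog_arm(deltas=[[[0, 8, 1, 0, 0, 0, 0], [0, 8, 0.5, 0, 0, 0, 0], [0, 7, 0.5, 0, 0, 0, 0], [0, 6, 0, 0, 0, 0, 0]]])

```text
clock: 13.4
eef_pos: [0.5917, -0.0454, 0.0759]
tool_rot: [-0.002, 1.0, -0.007, 0.0]
ft_force: [-0.0, 0.3, 0.6]
grip_width: -0.0002
```

Request:
jog_arm(deltas=[[[0, 0, -12, 0, 0, 0, 0], [0, -15, -5, 0, 0, 0, 0]]])

```text
clock: 13.6
eef_pos: [0.5908, -0.0579, 0.0922]
tool_rot: [-0.004, 1.0, -0.007, -0.001]
ft_force: [0.3, -0.5, 0.9]
grip_width: 0.0
```

```bash
python3 -c "
from h import *
print(get_obs()['eef_pos'])
tube('side',.0487);tube('scene',.0487);tube('wrist',.0487,show='w4')"
```

```text
[ 0.59084792 -0.05791572  0.09216126]
side 0.75 810 [ 0.5853 -0.0369  0.0046] -0.93
scene 0.69 659 [ 0.5884 -0.0342  0.0403] -0.76
wrist 0.69 13756 [ 0.5838 -0.03    0.0308] -0.77
```

View pics/w4.png

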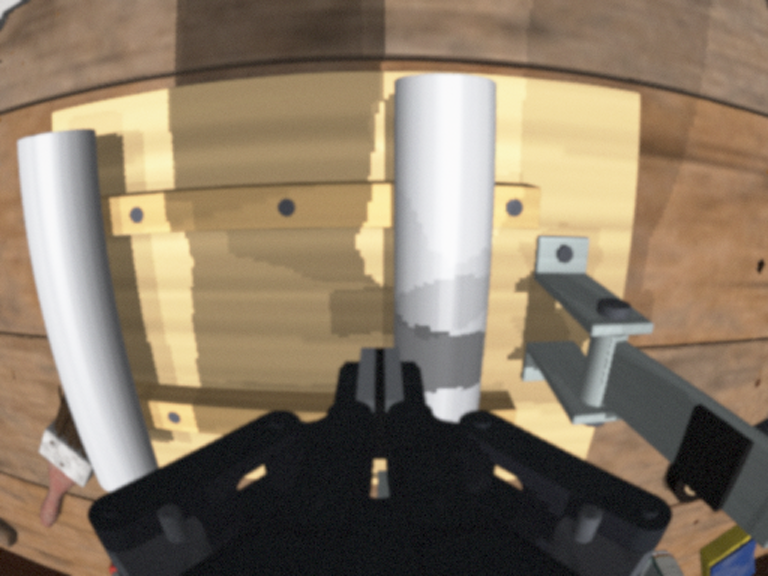

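Request:
jog_arm(deltas=[[[0, 0, -30, 0, 0, 0, 0], [35, 5, 0, 0, 0, 0, 0], [35, 5, 0, 0, 0, 0, 0], [35, 5, 0, 0, 0, 0, 0], [35, 5, 0, 0, 0, 0, 0]]])

```text
clock: 14.4
eef_pos: [0.4505, -0.0399, 0.1201]
tool_rot: [-0.001, 1.0, -0.007, -0.001]
ft_force: [-0.2, -0.4, -0.3]
grip_width: -0.0003
```

Request:
jog_arm(deltas=[[[0, 0, 0, 0, 0, 0, 0]]])

```text
clock: 14.5
eef_pos: [0.4443, -0.0392, 0.119]
tool_rot: [-0.001, 1.0, -0.006, -0.004]
ft_force: [0.1, -0.0, 0.4]
grip_width: -0.0003
```

Request:
jog_arm(deltas=[[[0, 0, 25, 0, 0, 0, 0], [0, 1, 25, 0, 0, 0, 0], [0, 0, 20, 0, 0, 0, 0], [0, 0, 6, 0, 0, 0, 0], [0, 0, 0, 0, 0, 0, 0]]])

```text
clock: 15.0
eef_pos: [0.4468, -0.0393, 0.0424]
tool_rot: [-0.001, 1.0, -0.006, -0.001]
ft_force: [-0.8, 0.0, 0.8]
grip_width: 0.0001
```

```bash
python3 -c "
from h import *
print(get_obs()['eef_pos'])
tube('side',.0487,show='s5');tube('scene',.0487);"
```

```text
[ 0.44679493 -0.03930002  0.04238036]
side 0.71 757 [ 0.586  -0.0365  0.0244] -0.89
side 0.61 937 [ 0.5978 -0.2162  0.0437] -0.9
scene 0.91 489 [ 0.6277 -0.0322  0.0949] -0.57
```

Request:
jog_arm(deltas=[[[-10, 0, 0, 0, 0, 0, 0], [-10, 0, 0, 0, 0, 0, 0], [-6, 0, 0, 0, 0, 0, 0], [-5, 0, 0, 0, 0, 0, 0]]])

```text
clock: 15.6
eef_pos: [0.482, -0.0394, 0.0459]
tool_rot: [-0.001, 1.0, -0.007, 0.002]
ft_force: [-3.9, 0.4, -0.1]
grip_width: -0.0001
```

Request:
jog_arm(deltas=[[[-5, 0, 0, 0, 0, 0, 0], [-5, 0, 0, 0, 0, 0, 0], [-5, 0, 0, 0, 0, 0, 0]]])

```text
clock: 15.9
eef_pos: [0.4894, -0.0393, 0.0447]
tool_rot: [-0.001, 1.0, -0.007, -0.007]
ft_force: [-10.3, -0.1, 7.6]
grip_width: -0.0
```

Request:
jog_arm(deltas=[[[-5, 0, 0, 0, 0, 0, 0], [-5, 0, 0, 0, 0, 0, 0]]])

```text
clock: 16.1
eef_pos: [0.492, -0.0393, 0.0438]
tool_rot: [-0.001, 1.0, -0.007, -0.015]
ft_force: [-10.7, 0.0, 8.1]
grip_width: 0.0001
```

Request:
jog_arm(deltas=[[[-5, 0, 0, 0, 0, 0, 0], [-5, 0, 0, 0, 0, 0, 0]]])

```text
clock: 16.3
eef_pos: [0.4938, -0.0393, 0.0429]
tool_rot: [-0.001, 1.0, -0.007, -0.023]
ft_force: [-11.8, -0.6, 9.9]
grip_width: 0.0002
```

```bash
python3 -c "
from h import *
print(get_obs()['eef_pos'],get_obs()['ft_force'])
tube('side',.0487,show='s6');m=cam('side');o=cam('scene')
print(proj(m,j2w(J,[(.11,.02,.074),(.11,.08,.074)])),proj(o,j2w(J,[(.11,.02,.074),(.11,.08,.074)])))"
```

```text
[ 0.49377276 -0.03934447  0.04289841] [-11.84287397  -0.63640982   9.86982569]
side 0.71 761 [ 0.6087 -0.039   0.0407] -0.9
[[299.05864206 203.24902466]
 [294.27599691 194.25180298]] [[294.62988636 173.86463477]
 [277.67575082 167.60807427]]
```

```bash
python3 -c "
from h import *
a=camera('side')[170:240,215:325,::-1]; b=camera('scene')[140:235,225:335,::-1]
a=cv2.resize(a,None,fx=3.6,fy=3.6,interpolation=cv2.INTER_CUBIC);b=cv2.resize(b,None,fx=3.6,fy=3.6,interpolation=cv2.INTER_CUBIC)
c=np.zeros((max(len(a),len(b)),a.shape[1]+b.shape[1],3),np.uint8);c[:len(a),:a.shape[1]]=a;c[:len(b),a.shape[1]:]=b
cv2.imwrite('pics/c7.png',c)"
```

View pics/c7.png

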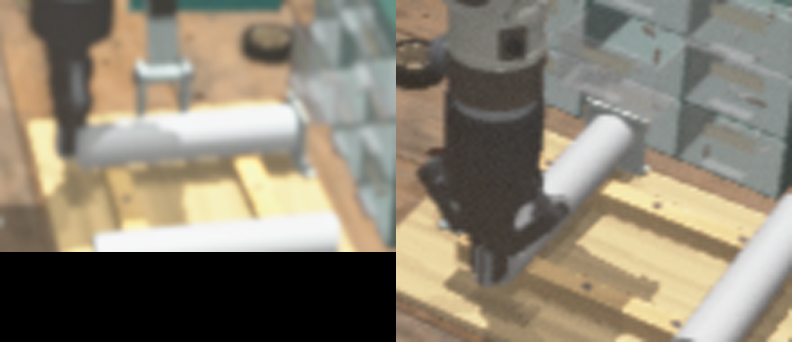

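Request:
jog_arm(deltas=[[[2, 0, -2, 0, -2.6, 0, 0], [0, 0, 0, 0, 0, 0, 0]]])

```text
clock: 16.7
eef_pos: [0.4928, -0.0394, 0.0448]
tool_rot: [-0.001, 1.0, -0.007, 0.0]
ft_force: [0.3, 0.1, 0.4]
grip_width: 0.0001
```

Request:
jog_arm(deltas=[[[-5, 0, 0, 0, 0, 0, 0], [-8, 0, 0, 0, -0.5, 0, 0]]])

```text
clock: 16.9
eef_pos: [0.4977, -0.0393, 0.0439]
tool_rot: [-0.001, 1.0, -0.007, -0.004]
ft_force: [-31.2, -0.2, 23.8]
grip_width: -0.0002
```

Request:
jog_arm(deltas=[[[-8, 0, -0.5, 0, -0.5, 0, 0], [-8, 0, -0.5, 0, -0.5, 0, 0]]])

```text
clock: 17.1
eef_pos: [0.4973, -0.039, 0.0423]
tool_rot: [-0.001, 1.0, -0.007, -0.013]
ft_force: [-19.7, 0.3, 15.4]
grip_width: -0.0004
```

Request:
jog_arm(deltas=[[[15, 0, 0, 0, -1.3, 0, 0], [20, 0, 0, 0, 0, 0, 0], [0, 0, -45, 0, 0, 0, 0], [0, 0, -45, 0, 0, 0, 0], [0, 0, -45, 0, 0, 0, 0]]])

```text
clock: 17.6
eef_pos: [0.4569, -0.0366, 0.173]
tool_rot: [-0.001, 1.0, -0.006, -0.014]
ft_force: [1.8, -0.0, -0.4]
grip_width: 0.0001
```

```bash
python3 -c "
from h import *
o=get_obs();print(o['eef_pos'],o['tool_rot'])
tube('side',.0487);tube('scene',.0487);tube('wrist',.0487,show='w8')
m=cam('wrist',o)
for z in(.15,): print([ (round(r['conf'],2),np.round(r['at']),np.round(ray(m,r['at'],z),3)) for r in masks_of('hold_down','wrist')])
for n in('side','scene'):
  camera(n); mm=cam(n); print(n,[(round(r['conf'],2),np.round(r['at']),np.round(ray(mm,r['at'],.14),3)) for r in masks_of('weight_face',n)])
  wf=lambda a:j2w(J,[(0,.12-.086*np.cos(a)+.023*np.sin(a),.077+.086*np.sin(a)+.023*np.cos(a))])
  print(proj(mm,wf(1.7)),proj(mm,wf(1.85)))
print(wf(1.7),wf(1.85),proj(m,wf(1.7))*1.5,proj(m,wf(1.85))*1.5)"
```

```text
[ 0.45691126 -0.03659074  0.17295406] [-0.00129636  0.9998753  -0.00628908 -0.01442762]
side 0.55 745 [ 0.6092 -0.0374  0.049 ] -0.88
scene 0.57 809 [ 0.6128 -0.0334  0.0184] -0.97
wrist 0.95 688 [ 0.608  -0.0318  0.0142] -0.12
[]
side [(0.76, array([260., 176.]), array([0.594, 0.018, 0.14 ]))]
[[258.29270339 164.18698458]] [[257.57460799 164.24878116]]
scene []
[[238.73731619 154.86031659]] [[235.34936934 155.26892233]]
[[0.59915338 0.06637784 0.15931975]] [[0.59901033 0.07829815 0.15333109]] [[552.0417034  562.68488529]] [[567.48119759 552.63416441]]
```

View pics/w8.png

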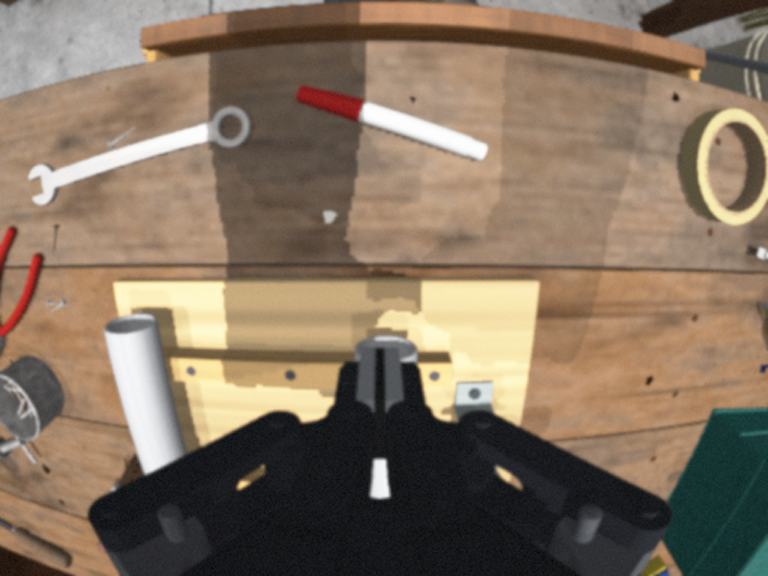

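Request:
jog_arm(deltas=[[[0, 0, -42, 0, -1.6, 0, 0], [0, 0, -42, 0, 0, 0, 0], [-10, 40, 0, 0, 0, 0, 0], [-30, 40, 0, 0, 0, 0, 0], [-30, 40, 0, 0, 0, 0, 0]]])

```text
clock: 18.65
eef_pos: [0.5258, 0.0826, 0.2537]
tool_rot: [0.004, 1.0, -0.006, -0.003]
ft_force: [1.6, -1.6, 0.6]
grip_width: -0.0001
```

Request:
jog_arm(deltas=[[[-30, 30, 0, 0, 0, 0, 0], [-30, 5, 0, 0, 0, 0, 0], [0, 0, 0, 0, 0, 0, 0]]])

```text
clock: 18.95
eef_pos: [0.5898, 0.1244, 0.249]
tool_rot: [0.001, 1.0, -0.006, -0.005]
ft_force: [0.9, 0.2, -0.4]
grip_width: -0.0
```

Request:
jog_arm(deltas=[[[-10, 0, 30, 0, 0, 0, 0], [0, 0, 35, 0, 0, 0, 0], [0, 0, 30, 0, 0, 0, 0], [0, 0, 0, 0, 0, 0, 0]]])

```text
clock: 19.35
eef_pos: [0.5978, 0.123, 0.1492]
tool_rot: [0.001, 1.0, -0.007, -0.006]
ft_force: [-1.1, -0.1, -0.1]
grip_width: -0.0002
```

```bash
python3 -c "
from h import *
o=get_obs();print(o['eef_pos'],o['tool_rot'])
b=camera('scene')[90:220,170:330,::-1]
cv2.imwrite('pics/c9.png',cv2.resize(b,None,fx=4.5,fy=4.5,interpolation=cv2.INTER_CUBIC))"
```

```text
[0.59782747 0.12300738 0.14918202] [ 7.30575949e-04  9.99957844e-01 -6.50610547e-03 -6.43793740e-03]
```

View pics/c9.png

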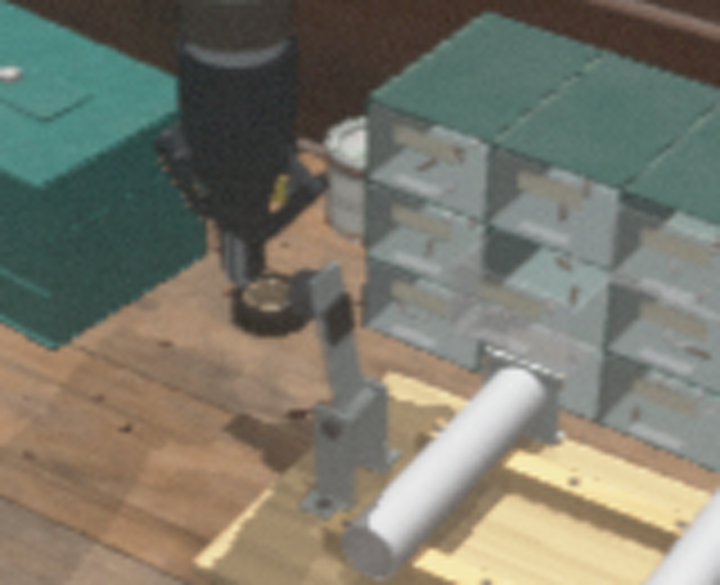

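Request:
jog_arm(deltas=[[[0, -12, 0, 0, 0, 0, 0], [0, -12, 0, 0, 0, 0, 0], [0, -10, 0, 0, 0, 0, 0], [0, -10, 0, 0, 0, 0, 0], [0, -10, 0, 0, 0, 0, 0]]])

```text
clock: 19.9
eef_pos: [0.6024, 0.0666, 0.1612]
tool_rot: [0.0, 1.0, -0.004, 0.002]
ft_force: [-0.0, 1.7, 0.6]
grip_width: -0.0003
```

Request:
jog_arm(deltas=[[[0, -10, 0, 0, 0, 0, 0], [0, -10, 0, 0, 0, 0, 0], [0, -10, 0, 0, 0, 0, 0], [0, -10, 0, 0, 0, 0, 0]]])

```text
clock: 20.3
eef_pos: [0.6025, 0.0219, 0.1624]
tool_rot: [0.001, 1.0, -0.004, 0.002]
ft_force: [0.2, 0.8, -0.1]
grip_width: -0.0002
```

Request:
jog_arm(deltas=[[[0, -10, 0, 0, 0, 0, 0], [0, -10, 0, 0, 0, 0, 0], [0, 0, -30, 0, 0, 0, 0], [0, 0, -40, 0, 0, 0, 0], [0, 0, -40, 0, 0, 0, 0]]])

```text
clock: 20.8
eef_pos: [0.5974, -0.0035, 0.2663]
tool_rot: [0.003, 1.0, -0.006, -0.007]
ft_force: [0.7, 0.7, 0.3]
grip_width: 0.0
```

Request:
jog_arm(deltas=[[[30, 0, 0, 0, 0, 0, 0], [30, 0, 0, 0, 0, 0, 0], [30, 0, 0, 0, 0, 0, 0], [0, 0, 0, 0, 0, 0, 0], [0, 0, 0, 0, 0, 0, 0]]])

```text
clock: 21.3
eef_pos: [0.5104, -0.0063, 0.2752]
tool_rot: [0.004, 1.0, -0.007, 0.002]
ft_force: [0.9, 1.5, -0.1]
grip_width: -0.0003
```

```bash
python3 -c "
from h import *
o=get_obs();print(o['eef_pos'],o['ft_force'])
tube('side',.0487);tube('scene',.0487)
a=camera('side')[160:255,205:315,::-1]; b=camera('scene')[140:235,225:335,::-1]
cv2.imwrite('pics/c10.png',cv2.resize(np.hstack([a,b]),None,fx=3.6,fy=3.6,interpolation=cv2.INTER_CUBIC))"
```

```text
[ 0.51043271 -0.00634083  0.27517116] [ 0.91587455  1.45316122 -0.09285142]
side 0.95 728 [ 0.609  -0.0378  0.0239] -0.86
scene 0.78 576 [ 0.6124 -0.0332 -0.0061] -0.7
scene 0.39 887 [ 0.6012 -0.2169  0.006 ] -0.96
```

View pics/c10.png

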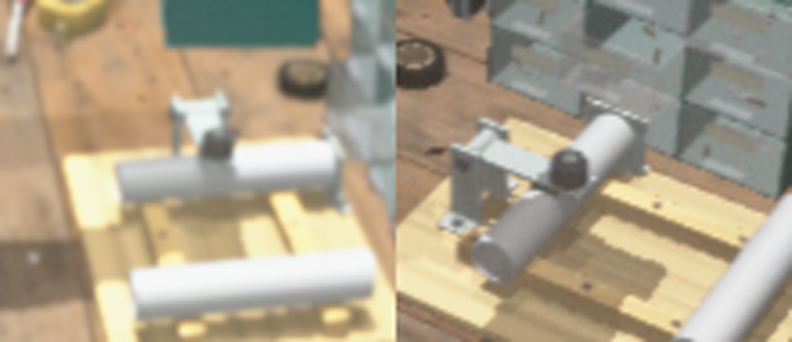

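Request:
jog_arm(deltas=[[[-10, -45, -20, 0, 0, 0, 0], [-10, -45, -20, 0, 0, 0, 0], [-10, -45, 0, 0, 0, 0, 0], [0, 0, 0, 0, 0, 0, 0]]])

```text
clock: 22.0
eef_pos: [0.5427, -0.1426, 0.314]
tool_rot: [-0.0, 1.0, -0.007, -0.001]
ft_force: [0.1, -0.2, 0.8]
grip_width: 0.0002
```

```bash
python3 -c "
from h import *
o=get_obs();m=cam('wrist',o);im=camera('wrist')
p=proj(m,j2w(J,[(.11,.05,.07),(.11,.02,.074),(.11,.08,.074)]));print(o['eef_pos'],p)
x,y=np.clip(p[0].astype(int),[60,45],[452,339])
print(x,y);cv2.imwrite('pics/c11.png',cv2.resize(im[y-45:y+45,x-60:x+60,::-1],None,fx=6,fy=6,interpolation=cv2.INTER_CUBIC))"
```

```text
[ 0.54272439 -0.14260506  0.31403488] [[322.67243353 263.63761296]
 [304.1016924  265.71093173]
 [341.70569617 264.1009847 ]]
322 263
```

View pics/c11.png

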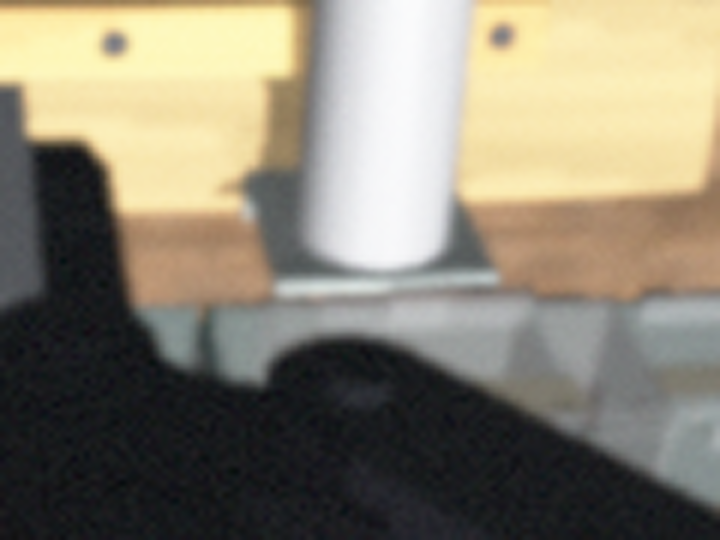

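```bash
python3 -c "
from h import *
print(job_done())"
```

```text
the job is handed in; nothing more can be done
None
```

The tube is loaded in the jig and held down, and I handed the job in at about 22 s of the 72 s allowed. I got no verdict.

**What I did**
- I rolled the tube about 127 mm along the rails with shut fingertips, using five strokes on its top and one short push on its upper rear, until it dropped into the deep notches.
- I pushed its near end until it stalled against the stop at about 31 N.
- I pushed the weight over from behind, and the hold-down arm fell onto the tube.
- I backed the gripper well clear before handing in.

**Last checks**
- **Seating:** the side camera put the tube's axis at y = -0.038 m, against -0.037 m for the saddle. The scene camera read -0.033 m, but that fit was weaker because the arm hides part of the tube.
- **End stop:** in the close-up the far end meets the stop face with no visible gap.
- **Hold-down arm:** both outside views show it lying on the tube.
- **Spare tube:** it read y = -0.217 m at the end and -0.219 to -0.222 m at the start, within the measuring error.
- **Bystanders:** the gripper did not go near the marker, pliers or tape measure, but I did not re-measure them.
- **Not measured:** I could not read the tube's roll angle, the hinge angle or the hold-down force directly. I take the turn-over from the distance rolled. During the rear push the tube may have slipped a little.

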